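# Switch off and open the blue disinfecting pot

### The arm

A 6-joint arm with a two-finger parallel gripper is mounted at the origin on the work surface. World frame = base frame: x ahead of the robot, y to its left, z up, the work surface at z = 0. Lengths are in m, angles in rad, forces in N, time in s.
With the tool pointing down it reaches from about 0.425 to 1.125 m from the base axis. Payload 14.9 kg.
Tool frame: the origin (TCP) lies on the front face of the gripper's body, between the roots of the fingers; the fingertips stand 78 mm ahead of it and the grasp point (between the pads) lies 60 mm ahead of it (bot.tip_extent is the distance from the TCP to the fingertips, in m); y points along the fingers, x is the direction in which the jaws open and shut, and the axes are right-handed (so a half turn about y gives the same grasp; the last joint's range is limited). The gripper opens to 91 mm and grips with 3 to 60 N. Pads are 32 mm wide; open, the fingers measure 118 mm over their backs; the gripper's body (76 mm by 178 mm) begins 60 mm behind the grasp point.
Start: joints at [-1.371, 0.379, 1.734, -0, 1.028, -0.033], TCP at [0.161, -0.681, 0.292] pointing down, gripper open.
Joint ranges: [-2.77, 2.77], [-0.74, 2.19], [0, 2.66], [-1.06, 4.2], [0.31, 2.87], [-3.08, 3.08]. Speed limits (rad/s): [1.89, 1.89, 2.39, 3.14, 3.14, 3.14].

### API

Orientations are given as a unit quaternion [x, y, z, w].
In Python, from bench import bot, snapshot, finish_job, models gives the robot as it stands.
- The arm moves only by the shell command python3 -m handwheel 'ROWS' [FORCE]. ROWS is JSON, one flat list of numbers, 7 for each row, row after row: the turn, a rotation vector about the tool's x, y, z in rad, then the shift along the tool's x, y, z in m, then the closure, from 0 (fully open) to 1 (shut). A call has exactly 5 rows; each row shifts and turns the commanded pose from where the row before left it, along the tool's axes as they then stand; what a row does not reach is not made up. A row lasts 1/8 s, in which the tool goes at most 62.5 mm and 10.7 degrees, less where a joint would pass 70% of its speed; a pose out of reach is approached as far as the arm can. A call is refused whole if a number of a shift passes 0.0625 or a number of a turn 0.188, either way. A call with a gripper value outside its range is refused whole. The fingers move at their own pace and stop on an object; FORCE is the grip in N (left out, the last holds). Time passes only in rows, so rows that do not move let the fingers close, or fill a call up. It gives the time, the measured TCP pose, the force and the opening at its end, in the units of the state.
- bot.get_obs(): the state, without advancing time (a new reading comes with each control period).
- snapshot(name): name is "scene" or "top" or "wrist"; returns a dict with "img" (480x640x3 uint8, red, green, blue), "depth" (480x640 float32, m along the optical axis (not along the pixel's ray), 0 where there is no reading), "fx", "fy", "cx", "cy" (pixels), "xyz" and "attitude" of the camera in the world; the wrist camera has in their place "tool_from_camera" (4x4, takes a point from camera to tool coordinates, whose origin is the TCP and whose axes are the tool frame's). Camera axes: x right, y down, z forward; pixel columns grow to the right and rows downward; lengths in m; the calibration is good to about 2 mm. The wrist camera is an equidistant fisheye: a pixel r from the principal point sees the ray r / f radians off the axis. A picture is of the moment at which its call begins: read the wrist's pose just before it.
- finish_job(): hands the job in, once; it reports no verdict.
Trained networks look in the newest picture that a camera, given by its name, has taken for a name from the list of things; names that differ only in an ending like _2 or _b are one class to them, and where a whole thing is asked for, a point or a joint stands for the part that bears it (a point fixed in the world has none). Each returns a list of dicts, best first, with "conf" (0 to 1); they miss things now and then, are a little off and sometimes report something else, mostly with a low value. They report only what shows in the picture. A call takes as long as a camera call.
- models.boxes_of(target, camera): "xyz" ([x, y, z] in m, in world coordinates, good to about 4 mm: the middle of the surface that is visible of it).
- models.place_of(target, camera): "xyz" ([x, y, z] in m, in world coordinates, good to about 4 mm: a listed point, or the origin of a listed thing).
The state is a dict: "time": time; "joint_positions": joint angles; "qvel": joint speeds; "effort": joint torques, N m; "eef_pos": TCP position; "ee_rot": TCP orientation; "force": force on the tool from outside, world axes, zero at the start; "torque": the same for the moment, N m; "finger_gap": opening from 0.0 (shut) to 1.0 (fully open).
Only numpy, scipy, OpenCV 4.12 (cv2) and the standard library are available. Lean on these libraries where they do the work, as an engineer would, in place of code of your own. Each camera call takes 0.05 s, during which the arm holds its last target.

### The job

The blue ultraviolet disinfecting pot has finished: on the console turn the blue switch all the way back to off (counter-clockwise), without shifting the other three switches. Only then lift the blue lid off its pot by the knob and set it down gently, knob up, flat inside the turquoise tray; do not drop it. Leave both pots standing where they are, and the orange one closed.

Things in the scene. Friction and masses are not known exactly. Their poses are not given: they have to be found in the camera images.
- knob_blue (a joint): The BLUE rotary switch on the control console. A blue bar grip (38 mm long, 14 mm wide, 32 mm tall) on a 40 mm blue disc, axis upright, turned from above. Value in rad: 0 = off, at its end stop, with the white pointer toward the console's own -x (about toward the robot); it grows as the knob turns clockwise seen from above, so switching off is turning it counter-clockwise. Starts on, between 0.9 and 1.4. Turns against light friction (0.03 N m) and stays where it is left.
- knob_blue_grip (a point): Grip point of the blue switch: on its axis, mid-way along and across the bar, 7 mm below the bar's top and 23 mm above the disc below it (82 mm above the table). Turns with the knob: its x axis runs along the bar (the white pointer lies toward its -x end), its y axis across the 14 mm width.
- console: Grey flat-topped control console fixed to the desk, 320 x 100 x 45 mm; origin at the centre of its underside, long side along its x. A row of four like rotary switches (blue, orange, green, yellow, in any order) stands on its top at 72 mm between axes. The switches' tops are 89 mm above the table.
- lid_blue: Steel lid with a BLUE knob, lying loose on the pot with the blue band; about 0.25 kg. Origin at the centre of its underside; z up along the knob. Plug 92 mm diameter and 8 mm deep that drops inside the pot's mouth, then a 120 mm disc 5 mm thick (top 13 mm above the origin), then a 16 mm stem 14 mm tall, then a blue round knob 30 mm in diameter and 26 mm tall (from 27 to 53 mm above the origin). 135 mm from table to knob top when on the pot.
- lid_blue_knob (a point): Centre of the blue lid's knob, 40 mm above the lid's underside and 27 mm above the disc's top.
- pot_blue: Round steel pot with a BLUE band, standing loose, 110 mm diameter, 90 mm tall, 3 mm wall, about 0.8 kg; origin at the centre of its underside. The lid's origin lies 82 mm above it when closed.
- tray: Turquoise square tray fixed on the desk, 170 x 170 mm, 10 mm tall with 5 mm walls and a 5 mm thick floor; origin at the centre of its underside. Empty at the start. The lid's disc overhangs the low walls freely when its plug lies on the floor.
- lid_orange: The same lid with an ORANGE knob, on the orange-banded pot; stays on.
- pot_orange: The same pot with an ORANGE band, with its lid on; stays where it is. The two pots and the tray may be in any of three places.
- knob_orange_mark (a point): Outer end of the white pointer on top of the ORANGE switch, 18 mm from its axis, 89 mm above the table; that switch (same shape as the blue one) must stay as it is set.
- knob_green_mark (a point): Outer end of the white pointer on top of the GREEN switch, 18 mm from its axis, 89 mm above the table; that switch (same shape as the blue one) must stay as it is set.
- knob_yellow_mark (a point): Outer end of the white pointer on top of the YELLOW switch, 18 mm from its axis, 89 mm above the table; that switch (same shape as the blue one) must stay as it is set.

How it is judged:
On the way, in this order (a step that is already met when the one before it is completed fails the run):
1. the blue switch is off while the blue lid is still on its pot (value of joint knob_blue below 0.2 rad and horizontal distance between lid_blue and pot_blue below 0.008 m and z of lid_blue in the frame of pot_blue below 0.09 m), for 0.2 s.
2. the blue lid is lifted clear of its pot (z of lid_blue in the frame of pot_blue above 0.105 m and value of joint knob_blue below 0.2 rad), for 0.1 s.
At the end, for the whole second after the job is handed in: Blue switch within 0.2 rad of off; blue lid at rest in the tray, knob up, level within 0.08 rad, plug flat on the tray floor (underside 1-9 mm above the tray underside, centres within 65 mm); both pots within 40 mm of their start, blue pot upright, orange lid seated within 8 mm (value of joint knob_blue below 0.2 rad and horizontal distance between lid_blue and tray below 0.065 m and z of lid_blue in the frame of tray between 0.001 and 0.009 m and angle between each of lid_blue, pot_blue's own z axis and vertical below 0.08 rad and linear speed of lid_blue below 0.02 m/s and distance of each of pot_blue, pot_orange from where it was at the start of the episode below 0.04 m and horizontal distance between lid_orange and pot_orange below 0.008 m and z of lid_orange in the frame of pot_orange below 0.09 m); the robot touches nothing.
It fails at once if the blue lid is lifted more than 13 mm off its seat while the blue switch is still on (over 0.3 rad) (value of joint knob_blue above 0.3 rad and z of lid_blue in the frame of pot_blue above 0.095 m).
It fails at once if another switch is turned: its pointer end moves more than 5 mm (distance of any of knob_orange_mark, knob_green_mark, knob_yellow_mark from where it was at the start of the episode above 0.005 m).
It fails at once if the blue lid is dropped: it falls ungripped faster than 0.7 m/s (a fall of about 25 mm) (linear speed of lid_blue above 0.7 m/s and contact force between the fingers and lid_blue below 0.3 N).
It fails at once if a pot is pushed more than 40 mm or tipped (distance of any of pot_blue, pot_orange from where it was at the start of the episode above 0.04 m or angle between any of pot_blue, pot_orange's own z axis and vertical above 0.35 rad).
It fails at once if the orange pot is opened (z of lid_orange in the frame of pot_orange above 0.095 m).
It also fails if it takes over 61 s, if anything falls off the work surface, if the arm or the gripper's body presses on something with over 40 N, if the wrist force passes 120 N, or if a joint passes its speed limit or range.

## Working session

There is one attempt and no reset: what is moved stays moved. The work goes in short steps, Python scripts to look and compute and a shell command to move; the robot and the scene stay as the last step left them, time stands still between calls to the robot, and variables do not carry over. Pictures are saved under pics/ and viewed, and the job is handed in when it is done.

```bash
mkdir -p pics; ls; cat > h.py <<'E'
import numpy as np, cv2
from bench import bot, snapshot, finish_job, models
from scipy.spatial.transform import Rotation as R
def save(s,n): cv2.imwrite(f'pics/{n}.png',s['img'][:,:,::-1])
E
python3 - <<'E'
from h import *
o=bot.get_obs(); print({k:np.round(v,3) for k,v in o.items()})
for c in ['scene','top']:
    s=snapshot(c); save(s,c+'0'); print(c,s['xyz'],s['attitude'],s['fx'])
    for t in ['knob_blue_grip','knob_orange_mark','knob_green_mark','knob_yellow_mark','console','lid_blue','lid_blue_knob','pot_blue','pot_orange','tray']:
        print(t,[(np.round(d['xyz'],3),round(d['conf'],2)) for d in models.place_of(t,c)][:2])
E
```

```text
pics
{'time': np.float64(0.0), 'joint_positions': array([-1.371,  0.379,  1.735,  0.   ,  1.029, -0.033]), 'qvel': array([ 0.   , -0.   , -0.   , -0.001,  0.001,  0.001]), 'effort': array([-4.0000e-03, -7.6372e+01, -4.3438e+01,  6.5000e-02,  4.2000e-02,
       -0.0000e+00]), 'eef_pos': array([ 0.161, -0.681,  0.292]), 'ee_rot': array([-0.554,  0.439, -0.438,  0.555]), 'force': array([ 0.093,  0.157, -0.373]), 'torque': array([ 0.008, -0.056,  0.017]), 'finger_gap': np.float64(0.999)}
scene [ 1.26207404 -0.48957397  1.14968004] [ 0.829503    0.43856853 -0.15959654 -0.30677575] 620.2171783133477
knob_blue_grip [(array([ 0.632, -0.307,  0.081]), 0.57)]
knob_orange_mark [(array([ 0.411, -0.284,  0.088]), 0.86)]
knob_green_mark [(array([ 0.552, -0.293,  0.086]), 0.73), (array([ 0.62 ,  0.138, -0.007]), 0.19)]
knob_yellow_mark [(array([ 0.476, -0.302,  0.09 ]), 0.78)]
console [(array([ 0.524, -0.305, -0.003]), 0.74)]
lid_blue [(array([0.616, 0.133, 0.081]), 0.87)]
lid_blue_knob [(array([0.619, 0.138, 0.119]), 0.66)]
pot_blue [(array([ 0.618,  0.142, -0.008]), 0.83)]
pot_orange [(array([ 0.478, -0.073,  0.003]), 0.59), (array([ 0.548, -0.293,  0.089]), 0.4)]
tray [(array([0.46 , 0.334, 0.003]), 0.68)]
top [0.38634101 0.00373999 1.01725799] [ 0.70974609 -0.70172868  0.04673459 -0.04065989] 518.3283410172246
knob_blue_grip [(array([ 0.636, -0.311,  0.081]), 0.69)]
knob_orange_mark [(array([ 0.416, -0.285,  0.085]), 0.84)]
knob_green_mark [(array([ 0.55 , -0.295,  0.086]), 0.61)]
knob_yellow_mark [(array([ 0.475, -0.295,  0.09 ]), 0.66)]
console [(array([ 0.528, -0.304, -0.   ]), 0.78)]
lid_blue [(array([0.614, 0.138, 0.08 ]), 0.92)]
lid_blue_knob [(array([0.617, 0.134, 0.124]), 0.72)]
pot_blue []
pot_orange [(array([0.614, 0.133, 0.122]), 0.23)]
tray [(array([0.456, 0.328, 0.004]), 0.79)]
```

View pictures.

View pics/scene0.png

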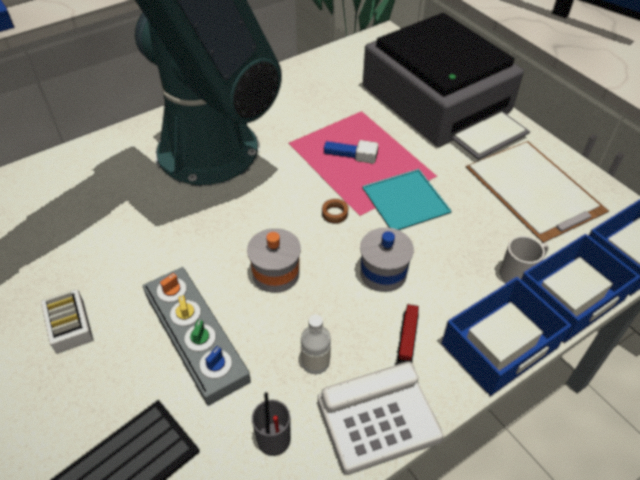

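View pics/top0.png

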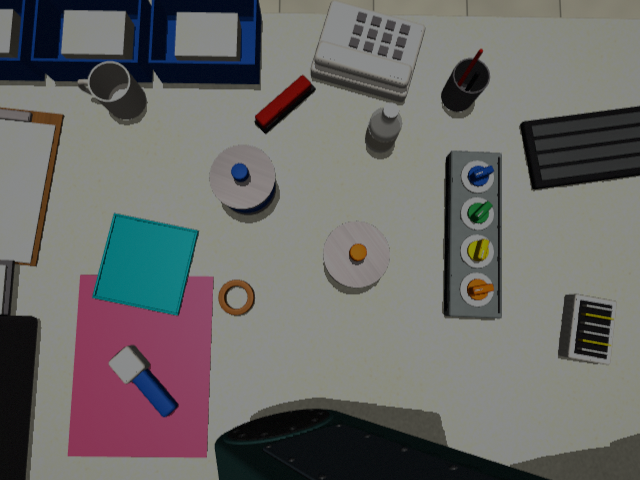

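```bash
python3 - <<'E'
from h import *
o=bot.get_obs(); print(R.from_quat(o['ee_rot']).as_matrix().round(3))
s=snapshot('top'); 
K=s['img'][:,:,:]
Rc=R.from_quat(s['attitude']).as_matrix(); 
v,u=np.mgrid[:480,:640]; d=s['depth']
P=np.stack([(u-s['cx'])/s['fx']*d,(v-s['cy'])/s['fy']*d,d],-1)@Rc.T+s['xyz']
m=(P[...,2]>0.084)&(P[...,2]<0.095)&(P[...,1]<-0.24)&(d>0)
n,l,st,c=cv2.connectedComponentsWithStats(m.astype(np.uint8))
for i in range(1,n):
    if st[i,4]<30: continue
    q=P[l==i]; r=cv2.minAreaRect(q[:,:2].astype(np.float32)*1000)
    print(st[i], q.mean(0).round(4), r, K[l==i].mean(0).round())
cv2.imwrite('pics/crop1.png',cv2.resize(s['img'][200:440,380:640,::-1] if 0 else s['img'][:,:,::-1][int(st[1:,1].min())-40:int(st[1:,1].max())+80,int(st[1:,0].min())-40:int(st[1:,0].max())+80],None,fx=3,fy=3))
E
```

```text
[[ 0.231 -0.     0.973]
 [-0.973  0.     0.231]
 [-0.    -1.     0.   ]]
[456  60  16   8  32] [ 0.8439 -0.2774  0.0893] ((842.2588500976562, -274.68951416015625), (5.332960605621338, 31.23811912536621), 23.665143966674805) [21. 20. 20.]
[475  61  14  24  76] [ 0.8289 -0.3125  0.0897] ((825.28125, -313.32061767578125), (46.05479049682617, 12.275171279907227), 21.300939559936523) [17. 16. 17.]
[451  72  33  24  90] [ 0.7921 -0.2717  0.0893] ((795.3530883789062, -275.1427001953125), (65.93447875976562, 25.769458770751953), 58.73389434814453) [18. 18. 18.]
[473 165  21  13 148] [ 0.634  -0.308   0.0874] ((634.0264282226562, -308.5566101074219), (14.193660736083984, 38.26884078979492), 20.151596069335938) [ 26.  53. 101.]
[474 201  19  18 146] [ 0.5624 -0.3058  0.0873] ((562.6456909179688, -305.8550109863281), (12.948222160339355, 37.749507904052734), 45.21750259399414) [30. 88. 46.]
[477 238  12  21 149] [ 0.4902 -0.3033  0.0876] ((490.4857177734375, -303.7013244628906), (14.240647315979004, 37.293556213378906), 75.4991226196289) [129. 121.  20.]
[473 283  21  11 158] [ 0.4188 -0.3011  0.0875] ((418.84521484375, -301.002197265625), (13.608165740966797, 36.541053771972656), 11.762782096862793) [131.  76.  18.]
```

The pictures show the console row, from near to far: orange, yellow, green, blue (blue at top px 480,176). The blue pot is at px (241,175), the orange pot at (357,254) and the tray at (147,263). Next I measure the lid and pots, and the heights of obstacles.

```bash
cat >> h.py <<'E'
def cloud(s):
    Rc=R.from_quat(s['attitude']).as_matrix(); v,u=np.mgrid[:480,:640]; d=s['depth']
    return np.stack([(u-s['cx'])/s['fx']*d,(v-s['cy'])/s['fy']*d,d],-1)@Rc.T+s['xyz']
def fitdisc(P,d,c,z0,z1,r=0.08):
    m=(d>0)&(P[...,2]>z0)&(P[...,2]<z1)&(np.hypot(P[...,0]-c[0],P[...,1]-c[1])<r)
    q=P[m]; (x,y),rad=cv2.minEnclosingCircle(q[:,:2].astype(np.float32)); return q.mean(0).round(4),m.sum(),round(x,4),round(y,4),round(rad,4)
E
python3 - <<'E'
from h import *
for c in ['top','scene']:
    s=snapshot(c);P=cloud(s);d=s['depth']
    for n,cc in [('blue',(.616,.136)),('or',(.478,-.073))]:
        print(c,n,'knob',fitdisc(P,d,cc,.127,.145,.04),'disc',fitdisc(P,d,cc,.088,.1))
    m=(d>0)&(abs(P[...,0]-.457)<.13)&(abs(P[...,1]-.331)<.13)
    I=s['img'].astype(int); m&=(I[...,1]>100)&(I[...,2]>100)&(I[...,0]<60)
    print('tray',P[m].mean(0).round(4),m.sum(),cv2.minAreaRect(P[m][:,:2].astype(np.float32)*1000))
    for k in [(.634,-.3085),(.616,.136),(.457,.331)]:
        m=(d>0)&(np.hypot(P[...,0]-k[0],P[...,1]-k[1])<.16)&(P[...,2]>.1)&(P[...,2]<.3)
        q=P[m]; 
        if len(q): print(k,len(q),q.min(0).round(3),q.max(0).round(3))
E
```

```text
top blue knob (array([0.6165, 0.1347, 0.1336]), np.int64(227), 0.6168, 0.1351, 0.0151) disc (array([0.6161, 0.1344, 0.094 ]), np.int64(3051), 0.6179, 0.135, 0.0606)
top or knob (array([ 0.4777, -0.0729,  0.1336]), np.int64(230), 0.4777, -0.0731, 0.0149) disc (array([ 0.4774, -0.0729,  0.094 ]), np.int64(3210), 0.4781, -0.0734, 0.06)
tray [0.4613 0.3305 0.0048] 7155 ((462.61102294921875, 330.90594482421875), (170.83253479003906, 167.42404174804688), 78.90762329101562)
(0.634, -0.3085) 11 [ 0.78  -0.313  0.1  ] [ 0.794 -0.283  0.151]
(0.616, 0.136) 268 [0.602 0.12  0.111] [0.631 0.149 0.139]
scene blue knob (array([0.6185, 0.1315, 0.1346]), np.int64(138), 0.6173, 0.1329, 0.0159) disc (array([0.6206, 0.1299, 0.0957]), np.int64(1552), 0.6154, 0.134, 0.0636)
scene or knob (array([ 0.4804, -0.0764,  0.1347]), np.int64(139), 0.4788, -0.0744, 0.0166) disc (array([ 0.4824, -0.0775,  0.0958]), np.int64(1546), 0.4778, -0.0746, 0.0621)
tray [0.4699 0.3382 0.0076] 247 ((463.9261169433594, 327.1296081542969), (169.6417694091797, 172.78158569335938), 80.03120422363281)
(0.634, -0.3085) 28 [ 0.781 -0.313  0.1  ] [ 0.794 -0.268  0.104]
(0.616, 0.136) 247 [0.564 0.079 0.1  ] [0.669 0.185 0.141]
```

```bash
python3 -m handwheel '[0,0,0,-0.025,0,0.054,0.56, 0,0,0,-0.025,0,0.054,0.56, 0,0,0,-0.025,0,0.054,0.56, 0,0,0,-0.025,0,0.054,0.56, 0,0,0,-0.025,0,0.054,0.56]' 20
```

```text
time: 1.88
eef_pos: [0.3967, -0.4959, 0.2925]
ee_rot: [0.555, -0.438, 0.439, -0.555]
force: [1.0, -0.9, 0.7]
finger_gap: 0.481
```

```bash
python3 -m handwheel '[0,0,0,-0.0255,0,0.0548,0.56, 0,0,0,-0.0255,0,0.0548,0.56, 0,0,0,-0.0255,0,0.0548,0.56, 0,0,0,-0.0255,0,0.0548,0.56, 0,0,0,-0.0255,0,0.0548,0.56]'
python3 -m handwheel '[0,0.182,0,0,0,0,0.56, 0,0.182,0,0,0,0,0.56, 0,0.182,0,0,0,0,0.56, 0,0.182,0,0,0,0,0.56, 0,0.182,0,0,0,0,0.56]'
python3 - <<'E'
from h import *
o=bot.get_obs(); M=R.from_quat(o['ee_rot']).as_matrix(); print(M.round(4),np.degrees(np.arctan2(M[1,0],M[0,0])),o['joint_positions'].round(3))
E
```

```text
time: 2.5
eef_pos: [0.634, -0.3085, 0.2924]
ee_rot: [-0.555, 0.438, -0.439, 0.555]
force: [1.1, -0.2, -0.3]
finger_gap: 0.44
time: 3.12
eef_pos: [0.6326, -0.3099, 0.2922]
ee_rot: [0.304, -0.639, 0.639, -0.304]
force: [-0.2, -0.2, 0.1]
finger_gap: 0.444
[[-6.312e-01  1.000e-04  7.756e-01]
 [-7.756e-01 -0.000e+00 -6.312e-01]
 [-0.000e+00 -1.000e+00  1.000e-04]] -129.14154938352917 [-0.489  0.386  1.725  0.     1.031  1.765]
```

```bash
python3 -m handwheel '[0,0.179,0,0,0,0,0.56, 0,0.179,0,0,0,0,0.56, 0,0.179,0,0,0,0,0.56, 0,0,0,0,0.05,0,0.56, 0,0,0,0,0,0,0.56]'
python3 - <<'E'
from h import *
o=bot.get_obs(); M=R.from_quat(o['ee_rot']).as_matrix(); print(np.degrees(np.arctan2(M[1,0],M[0,0])),o['eef_pos'].round(4),o['joint_positions'].round(3))
s=snapshot('wrist');save(s,'w1')
T=np.eye(4);T[:3,:3]=M;T[:3,3]=o['eef_pos']
print(s['tool_from_camera'].round(3),s['fx'])
W=T@s['tool_from_camera']
I=cv2.cvtColor(s['img'],cv2.COLOR_RGB2HSV)
m=(I[...,0]>100)&(I[...,0]<125)&(I[...,1]>130)&(I[...,2]>50)
n,l,st,c=cv2.connectedComponentsWithStats(m.astype(np.uint8))
for i in np.argsort(-st[1:,4])[:3]+1:
    print(st[i],c[i])
    v,u=np.nonzero(l==i); x=(u-s['cx'])/s['fx'];y=(v-s['cy'])/s['fy'];r=np.hypot(x,y)+1e-9
    ray=np.stack([np.sin(r)*x/r,np.sin(r)*y/r,np.cos(r)],-1)@W[:3,:3].T
    q=W[:3,3]+ray*((0.089-W[2,3])/ray[:,2])[:,None]
    print(cv2.minAreaRect(q[:,:2].astype(np.float32)*1000))
for t in ['knob_blue_grip']: print(models.place_of(t,'wrist'))
E
```

```text
time: 3.75
eef_pos: [0.6309, -0.3091, 0.239]
ee_rot: [-0.127, 0.697, -0.695, 0.124]
force: [0.3, -0.1, -0.3]
finger_gap: 0.44
-159.55583176258313 [ 0.6309 -0.3091  0.239 ] [-0.489  0.445  1.749 -0.     0.954  2.296]
[[ 1.    -0.001 -0.    -0.   ]
 [-0.    -0.251  0.968 -0.092]
 [-0.001 -0.968 -0.251  0.071]
 [ 0.     0.     0.     1.   ]] 371.64829954431775
[ 291  218   50   59 1802] [315.44006659 244.23917869]
((635.0634155273438, -314.3070983886719), (32.8307991027832, 40.64714813232422), 48.75297546386719)
[  0 438  13  23 111] [  4.34234234 450.28828829]
((939.4430541992188, 112.3330307006836), (43.10122299194336, 23.08460235595703), 76.63408660888672)
[314 217   3   1   3] [315. 217.]
((643.7698364257812, -332.1397705078125), (1.3243162631988525, 3.547966480255127e-05), 20.299518585205078)
[{'xyz': [0.6358, -0.3096, 0.08], 'conf': 0.89}]
```

View pics/w1.png

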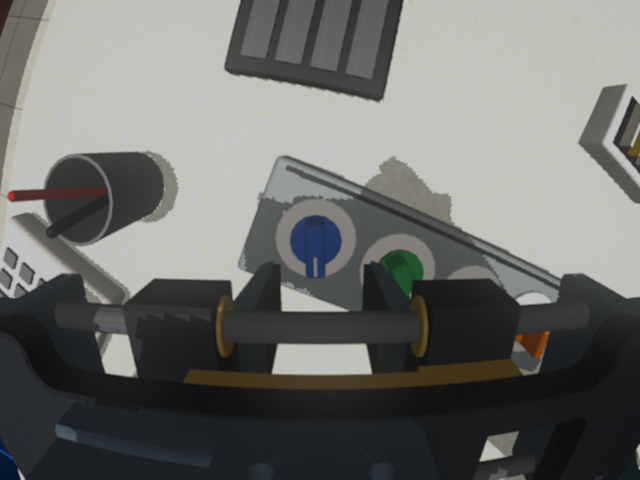

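The bar stands upright between the fingers with its pointer down at px (316,265), so the jaws match it. Descending.

```bash
python3 -m handwheel '[0,0,0,-0.0035,0.02,0.001,0.56, 0,0,0,0,0.03,0,0.56, 0,0,0,0,0.03,0,0.56, 0,0,0,0,0.017,0,0.56, 0,0,0,0,0,0,0.56]'
```

```text
time: 4.47
eef_pos: [0.636, -0.3095, 0.1444]
ee_rot: [-0.126, 0.696, -0.696, 0.125]
force: [0.5, 0.2, 0.2]
finger_gap: 0.441
```

```bash
python3 -m handwheel '[0,0,0,0,0.002,0,0.8, 0,0,0,-0.000,0,0,0.9, 0,0,0,0,0,0,0.95, 0,0,0,0,0,0,0.95, 0,0,0,0,0,0,0.95]' 15
```

```text
time: 5.1
eef_pos: [0.6358, -0.31, 0.1441]
ee_rot: [0.126, -0.696, 0.696, -0.125]
force: [-6.5, -1.5, 7.4]
finger_gap: 0.153
```

```bash
python3 -m handwheel '[0,-0.17,0,0.0012,-0.002,0,0.95, 0,-0.17,0,0,0,0,0.95, 0,-0.17,0,0,0,0,0.95, 0,-0.17,0,0,0,0,0.95, 0,-0.17,0,0,0,0,0.95]'
```

```text
time: 5.72
eef_pos: [0.6362, -0.309, 0.1449]
ee_rot: [0.402, -0.581, 0.582, -0.404]
force: [14.8, 9.9, -14.6]
finger_gap: 0.152
```

```bash
python3 -m handwheel '[0,0,0,0,0,0,0.95, 0,0,0,0,0,0,0.95, 0,0,0,0,0,0,0.95, 0,0,0,0,0,0,0.95, 0,0,0,0,0,0,0.95]'; python3 - <<'E'
from h import *
o=bot.get_obs(); M=R.from_quat(o['ee_rot']).as_matrix(); print(np.degrees(np.arctan2(M[1,0],M[0,0])),o['eef_pos'].round(4),o['force'].round(1),o['torque'].round(2))
E
```

```text
time: 6.35
eef_pos: [0.6362, -0.309, 0.1449]
ee_rot: [0.4, -0.582, 0.583, -0.402]
force: [14.8, 7.6, -14.3]
finger_gap: 0.151
-110.88607000093405 [ 0.6362 -0.309   0.1449] [ 14.8   7.6 -14.3] [ 1.62 -2.72  0.01]
```

```bash
python3 -m handwheel '[0,0,0,-0.0009,0.0012,0.0007,0.95, 0,-0.11,0,0,0,0,0.95, 0,-0.11,0,0,0,0,0.95, 0,-0.11,0,0,0,0,0.95, 0,0,0,0,0,0,0.95]'; python3 - <<'E'
from h import *
o=bot.get_obs(); M=R.from_quat(o['ee_rot']).as_matrix(); print(np.degrees(np.arctan2(M[1,0],M[0,0])),o['eef_pos'].round(4),o['force'].round(1),o['torque'].round(2))
E
```

```text
time: 6.98
eef_pos: [0.6367, -0.3084, 0.1447]
ee_rot: [-0.491, 0.508, -0.508, 0.492]
force: [2.8, 11.1, 2.9]
finger_gap: 0.152
-91.89514076423448 [ 0.6367 -0.3084  0.1447] [ 2.8 11.1  2.9] [ 2.2  -0.67  0.  ]
```

```bash
python3 -m handwheel '[0,0,0,0,0,0,0.7, 0,0,0,0,0,0,0.6, 0,0,0,0,0,0,0.6, 0,0,0,0,-0.02,0,0.6, 0,0,0,0,-0.05,0,0.6]'; python3 -m handwheel '[0,0,0,0,-0.06,0,0.4, 0,0,0,0,-0.04,0,0.4, 0,0,0,-0.05,0,0,0.4, 0,0,0,-0.05,0,0,0.4, 0,0,0,0,0,0,0.4]'
python3 - <<'E'
from h import *
s=snapshot('top');save(s,'t2');P=cloud(s);d=s['depth']
m=(P[...,2]>0.084)&(P[...,2]<0.095)&(P[...,1]<-0.24)&(P[...,1]>-.35)&(P[...,0]<.7)&(P[...,0]>.38)&(d>0)
n,l,st,c=cv2.connectedComponentsWithStats(m.astype(np.uint8))
for i in range(1,n):
    if st[i,4]<30: continue
    q=P[l==i]; print(q.mean(0).round(4),cv2.minAreaRect(q[:,:2].astype(np.float32)*1000))
cv2.imwrite('pics/t2c.png',cv2.resize(s['img'][130:340,420:540,::-1],None,fx=2.8,fy=2.8))
o=bot.get_obs(); M=R.from_quat(o['ee_rot']).as_matrix(); print(np.degrees(np.arctan2(M[1,0],M[0,0])),o['eef_pos'].round(4))
E
```

```text
time: 7.6
eef_pos: [0.6351, -0.3091, 0.2138]
ee_rot: [-0.492, 0.51, -0.507, 0.491]
force: [0.7, -0.2, 2.3]
finger_gap: 0.4
time: 8.22
eef_pos: [0.6395, -0.207, 0.3157]
ee_rot: [0.492, -0.508, 0.508, -0.492]
force: [0.2, -0.5, 0.2]
finger_gap: 0.601
-91.85431580844688 [ 0.6396 -0.2085  0.3156]
```

View pics/t2c.png

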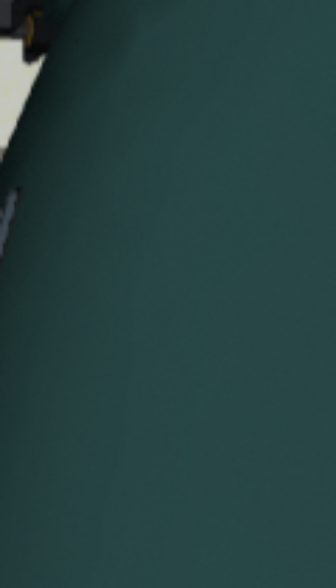

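The arm hides the console. I go on to the blue pot and check from there before lifting anything.

```bash
python3 -m handwheel '[0,0,0,-0.057,0,-0.0056,0.3, 0,0,0,-0.057,0,-0.0056,0.3, 0,0,0,-0.057,0,-0.0056,0.3, 0,0,0,-0.057,0,-0.0056,0.3, 0,0,0,-0.057,0,-0.0056,0.3]';python3 -m handwheel '[0,0,0,-0.057,0,-0.0056,0.3, 0,0,0,0,0,0,0.3, 0,0,0,0,0,0,0.3,0,0,0,0,0,0,0.3,0,0,0,0,0,0,0.3]'
python3 - <<'E'
from h import *
s=snapshot('top');save(s,'t3');P=cloud(s);d=s['depth']
m=(P[...,2]>0.084)&(P[...,2]<0.095)&(P[...,1]<-0.24)&(P[...,1]>-.35)&(P[...,0]<.7)&(P[...,0]>.38)&(d>0)
n,l,st,c=cv2.connectedComponentsWithStats(m.astype(np.uint8))
for i in range(1,n):
    if st[i,4]<30: continue
    q=P[l==i]; print(q.mean(0).round(4),cv2.minAreaRect(q[:,:2].astype(np.float32)*1000))
cv2.imwrite('pics/t3c.png',cv2.resize(s['img'][130:340,420:540,::-1],None,fx=2.8,fy=2.8))
o=bot.get_obs(); M=R.from_quat(o['ee_rot']).as_matrix(); print(np.degrees(np.arctan2(M[1,0],M[0,0])),o['eef_pos'].round(4))
s=snapshot('wrist');save(s,'w3'); print(models.place_of('lid_blue_knob','wrist'))
E
```

```text
time: 8.9
eef_pos: [0.6215, 0.077, 0.3151]
ee_rot: [0.491, -0.508, 0.509, -0.491]
force: [-0.3, 0.0, 0.8]
finger_gap: 0.698
time: 9.52
eef_pos: [0.6178, 0.1323, 0.3141]
ee_rot: [0.491, -0.509, 0.509, -0.491]
force: [0.6, 0.2, -0.1]
finger_gap: 0.7
[ 0.6341 -0.3085  0.0873] ((634.2315673828125, -308.38739013671875), (14.576485633850098, 37.95671844482422), 87.18304443359375)
[ 0.5622 -0.3053  0.0873] ((562.4423828125, -305.6475524902344), (13.07240104675293, 37.907371520996094), 45.27738952636719)
[ 0.4903 -0.3033  0.0874] ((490.7764892578125, -304.0938720703125), (14.731687545776367, 37.52748107910156), 76.20225524902344)
[ 0.4186 -0.3009  0.0873] ((418.7765808105469, -301.2030334472656), (13.84653377532959, 38.39540481567383), 10.687816619873047)
-92.02986517739119 [0.6177 0.1325 0.3141]
[{'xyz': [0.6173, 0.1316, 0.123], 'conf': 0.72}]
```

View pics/t3c.png

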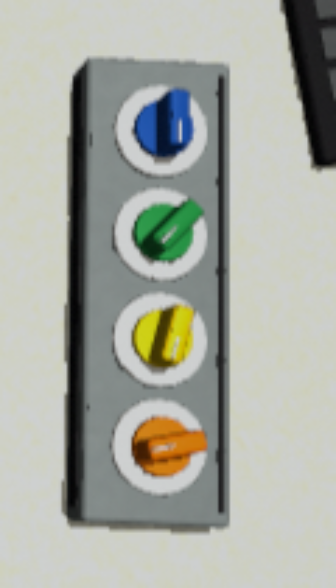

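View pics/w3.png

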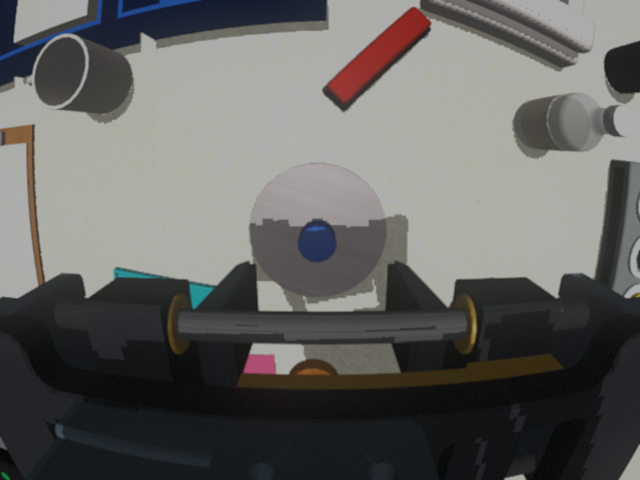

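Blue reads about 0.02 rad from off (pointer at the crop px (180,128)), and the other three switches are unchanged. Descending on the lid knob.

```bash
python3 -m handwheel '[0,0,0,-0.002,0.03,-0.0007,0.3, 0,0,0,0,0.035,0,0.3, 0,0,0,0,0.035,0,0.3,0,0,0,0,0.02,0,0.3,0,0,0,0,0.009,0,0.3]';python3 -m handwheel '[0,0,0,0,0,0,0.5, 0,0,0,0,0,0,0.6, 0,0,0,0,0,0,0.72,0,0,0,0,0,0,0.8,0,0,0,0,0,0,0.8]' 25
```

```text
time: 10.3
eef_pos: [0.6168, 0.1353, 0.1843]
ee_rot: [-0.492, 0.509, -0.508, 0.491]
force: [0.3, 0.2, -0.8]
finger_gap: 0.702
time: 10.92
eef_pos: [0.6173, 0.1355, 0.1857]
ee_rot: [0.491, -0.508, 0.509, -0.492]
force: [-1.5, 0.2, 7.8]
finger_gap: 0.323
```

```bash
python3 -m handwheel '[0,0,0,0,-0.008,0,0.8, 0,0,0,0,-0.012,0,0.8, 0,0,0,0,-0.02,0,0.8,0,0,0,0,-0.025,0,0.8,0,0,0,0,-0.02,0,0.8]' 30
python3 - <<'E'
from h import *
o=bot.get_obs(); M=R.from_quat(o['ee_rot']).as_matrix(); print(M.round(3),o['eef_pos'].round(4))
s=snapshot('scene');save(s,'s4')
E
```

```text
time: 11.55
eef_pos: [0.6172, 0.1355, 0.2723]
ee_rot: [0.491, -0.508, 0.509, -0.492]
force: [0.0, -0.3, -2.0]
finger_gap: 0.319
[[-0.034  0.001  0.999]
 [-0.999  0.    -0.034]
 [-0.    -1.     0.001]] [0.6172 0.1355 0.2723]
```

View pics/s4.png

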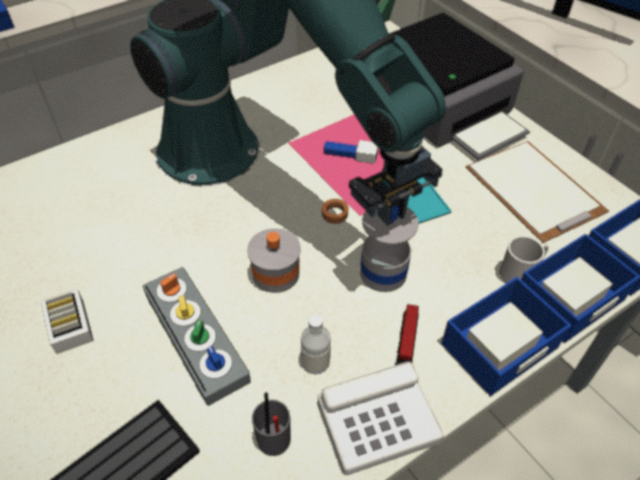

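The lid is off and hangs level at px (390,222), and the pot is still in place. Carrying it to the tray.

```bash
python3 -m handwheel '[0,0,0,-0.0316,0,-0.0269,0.8, 0,0,0,-0.0316,0,-0.0269,0.8, 0,0,0,-0.0316,0,-0.0269,0.8,0,0,0,-0.0316,0,-0.0269,0.8,0,0,0,-0.0316,0,-0.0269,0.8]';python3 -m handwheel '[0,0,0,-0.0316,0,-0.0269,0.8, 0,0,0,0,0.03,0,0.8, 0,0,0,0,0.04,0,0.8,0,0,0,0,0.035,0,0.8,0,0,0,0,0.02,0,0.8]'
python3 - <<'E'
from h import *
o=bot.get_obs(); print(o['eef_pos'].round(4),R.from_quat(o['ee_rot']).as_matrix().round(3))
s=snapshot('top');save(s,'t5');s=snapshot('scene');save(s,'s5')
E
```

```text
time: 12.22
eef_pos: [0.487, 0.2988, 0.2703]
ee_rot: [0.491, -0.508, 0.509, -0.491]
force: [0.3, 0.1, -2.6]
finger_gap: 0.324
time: 12.85
eef_pos: [0.4617, 0.3302, 0.1436]
ee_rot: [-0.492, 0.509, -0.508, 0.491]
force: [0.9, -0.4, -2.0]
finger_gap: 0.326
[0.4617 0.3302 0.1436] [[-0.034 -0.001  0.999]
 [-0.999 -0.001 -0.034]
 [ 0.001 -1.    -0.001]]
```

View pics/s5.png

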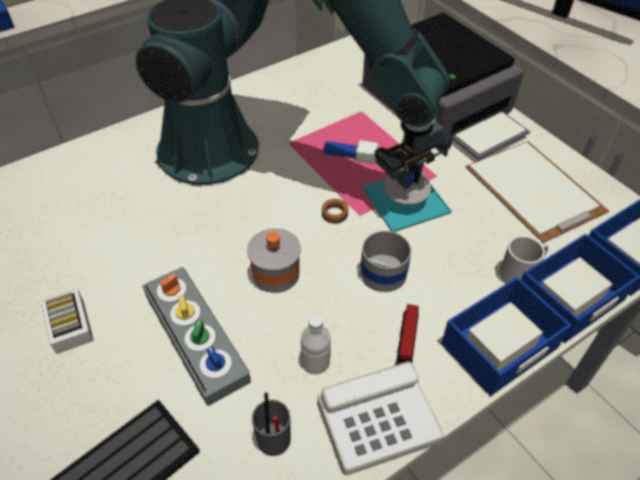

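View pics/t5.png

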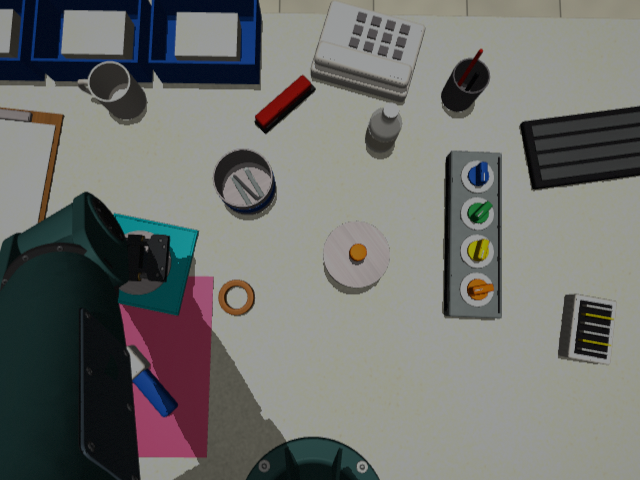

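The lid is over the tray at px (408,192) and level. Lowering it gently.

```bash
python3 -m handwheel '[0,0,0,0,0.01,0,0.8, 0,0,0,0,0.01,0,0.8, 0,0,0,0,0.006,0,0.8,0,0,0,0,0.003,0,0.8,0,0,0,0,0,0,0.8]'; python3 -m handwheel '[0,0,0,0,0.0015,0,0.8, 0,0,0,0,0.0015,0,0.8, 0,0,0,0,0.0015,0,0.8,0,0,0,0,0.001,0,0.8,0,0,0,0,0,0,0.8]'
```

```text
time: 13.58
eef_pos: [0.4621, 0.3304, 0.116]
ee_rot: [-0.491, 0.508, -0.508, 0.491]
force: [-0.5, -0.4, -3.5]
finger_gap: 0.315
time: 14.2
eef_pos: [0.4621, 0.3304, 0.1105]
ee_rot: [-0.491, 0.508, -0.508, 0.491]
force: [0.6, 0.2, -2.7]
finger_gap: 0.321
```

```bash
python3 -m handwheel '[0,0,0,0,0.0008,0,0.8, 0,0,0,0,0.0008,0,0.8, 0,0,0,0,0.0005,0,0.8,0,0,0,0,0,0,0.8,0,0,0,0,0,0,0.8]'
```

```text
time: 14.82
eef_pos: [0.4621, 0.3304, 0.1087]
ee_rot: [-0.491, 0.508, -0.508, 0.491]
force: [-2.9, -2.9, 5.9]
finger_gap: 0.321
```

Contact comes at the predicted height, with 6 N upward. Releasing.

```bash
python3 -m handwheel '[0,0,0,0,0.0000,0,0.66, 0,0,0,0,0,0,0.55, 0,0,0,0,0,0,0.4,0,0,0,0,0,0,0.3,0,0,0,0,0,0,0.3]'; python3 -m handwheel '[0,0,0,0,-0.02,0,0.3, 0,0,0,0,-0.05,0,0.3, 0,0,0,0,-0.06,0,0.3,0,0,0,0,-0.06,0,0.3,0,0,0,0,0,0,0.3]'
python3 -m handwheel '[0,0,0,0.06,0,0,0.3, 0,0,0,0.06,0,0,0.3, 0,0,0,0.06,0,0,0.3,0,0,0,0.06,0,0,0.3,0,0,0,0,0,0,0.3]'
python3 - <<'E'
from h import *
s=snapshot('top');save(s,'t6');P=cloud(s);d=s['depth']
print('lid',fitdisc(P,d,(.462,.33),.045,.075,.04),'disc',fitdisc(P,d,(.462,.33),.014,.03,.09))
m=(d>0)&(P[...,2]>.014)&(P[...,2]<.03)&(np.hypot(P[...,0]-.462,P[...,1]-.33)<.07)
q=P[m]; print('plane',np.linalg.lstsq(np.c_[q[:,:2]-q[:,:2].mean(0),np.ones(len(q))],q[:,2],rcond=None)[0].round(4))
print('pot_or',fitdisc(P,d,(.478,-.073),.088,.1),'pot_b',fitdisc(P,d,(.617,.135),.084,.1))
m=(P[...,2]>0.084)&(P[...,2]<0.095)&(P[...,1]<-0.24)&(P[...,1]>-.35)&(P[...,0]<.7)&(P[...,0]>.38)&(d>0)
n,l,st,c=cv2.connectedComponentsWithStats(m.astype(np.uint8))
for i in range(1,n):
    if st[i,4]>30: print(P[l==i].mean(0).round(4),cv2.minAreaRect(P[l==i][:,:2].astype(np.float32)*1000)[1:])
s=snapshot('scene');save(s,'s6'); o=bot.get_obs(); print(o['eef_pos'],o['force'],o['time'])
E
```

```text
time: 15.45
eef_pos: [0.4621, 0.3305, 0.1084]
ee_rot: [0.491, -0.508, 0.508, -0.491]
force: [0.2, -0.3, 0.4]
finger_gap: 0.696
time: 16.08
eef_pos: [0.4636, 0.3315, 0.3048]
ee_rot: [0.488, -0.508, 0.509, -0.495]
force: [0.1, -0.8, -1.4]
finger_gap: 0.696
time: 16.7
eef_pos: [0.4533, 0.0876, 0.2987]
ee_rot: [0.49, -0.51, 0.51, -0.49]
force: [0.7, 0.8, -0.6]
finger_gap: 0.701
lid (array([0.4621, 0.3275, 0.0561]), np.int64(226), 0.4621, 0.3288, 0.0155) disc (array([0.4625, 0.3418, 0.0175]), np.int64(1971), 0.4624, 0.3302, 0.0602)
plane [-0.     -0.0042  0.0175]
pot_or (array([ 0.4774, -0.0728,  0.094 ]), np.int64(3215), 0.4781, -0.0732, 0.06) pot_b (array([0.6376, 0.1396, 0.0885]), np.int64(252), 0.6174, 0.135, 0.0549)
[ 0.6342 -0.3086  0.0874] ((14.23961353302002, 38.14189910888672), 89.20467376708984)
[ 0.5624 -0.3059  0.0872] ((13.074697494506836, 37.354583740234375), 44.91827392578125)
[ 0.4907 -0.3032  0.0875] ((14.582318305969238, 36.98958206176758), 75.03595733642578)
[ 0.4188 -0.3009  0.0875] ((13.461041450500488, 37.617881774902344), 10.756146430969238)
[0.45380976 0.09029089 0.29876523] [0.50970874 0.35051157 0.07674209] 16.8
```

View pics/s6.png

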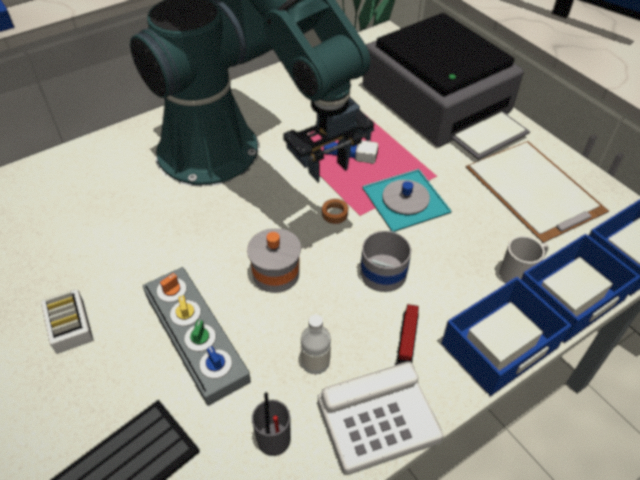

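View pics/t6.png

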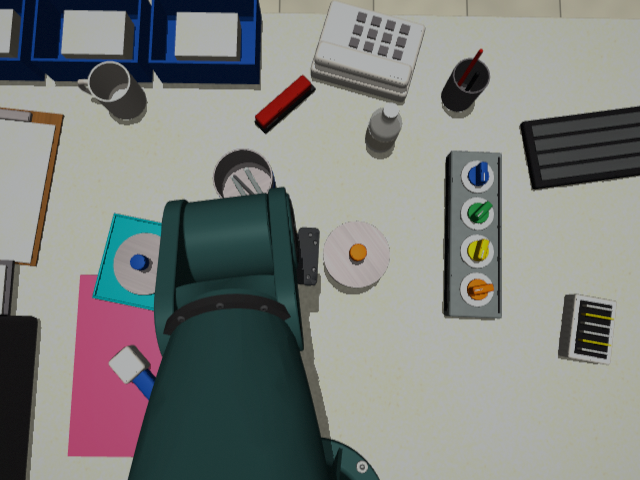

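The lid lies flat in the tray (scene px 407,195), with its disc top at 17.5 mm against 18 expected. The pots and switches are as they should be, and the robot touches nothing.

```bash
python3 - <<'E'
from h import *
print(finish_job())
E
```

```text
the job is handed in; nothing more can be done
None
```

I turned the blue switch back to off. Then I lifted the blue lid off its pot by the knob and set it down in the turquoise tray, and handed the job in at about 17 s of the 61 s allowed. `finish_job()` reports no verdict, so the results below are from my own last camera checks.

- **Blue switch:** the bar reads within about 0.02 rad of off. I checked this before lifting the lid and again at the end.
- **Other switches:** the orange, green and yellow bars stayed within about 1.5° of their first reading, which is measurement noise.
- **Blue lid:** it lies knob up and centred in the tray to within a few mm. Its tilt is about 0.004 rad and its disc top is 17.5 mm above the table, against 18 mm expected. I opened the fingers only after it rested on the tray floor.
- **Pots:** neither pot moved measurably, and the orange lid is still seated. In the last top picture the arm partly hid the blue pot, but the scene picture shows it upright and in place.
- **Contact:** at hand-in the gripper was in free air and touched nothing.

No check failed. The only surprise was about 22 N of side load on the wrist part-way through the switch turn, well under the limits. I corrected for it before finishing the turn.

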